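# Show how the form is stamped

## Task

Show a new colleague how the form is to be stamped, by pointing only: point straight down at the knob of the stamp with the round foot, then at the felt of the open ink pad, then at the middle of the empty round field on the form, staying still for two to three seconds over each with the fingertips about 3 cm above it. Touch and move nothing on the desk, and do not point at the other stamps or the rectangular field: lift well clear between the three. Finish still pointing at the round field.

Things in the scene. Friction and masses are not known exactly. Their poses are not given: they have to be found in the camera images.
- round_stamp: rubber stamp with a turned wooden handle and a ROUND wooden foot, 56 mm diameter and 18 mm high; 85 mm high in all, knob 26 mm wide; loose, about 70 g. Origin at the centre of its underside, z up when standing. All three stamps stand upright, at least 75 mm from centre to centre, in an unknown order in a rough row to the front-left of the robot
- round_stamp_top (a point): top centre of the round stamp's knob, 85 mm above its underside
- long_stamp: rubber stamp with the same kind of handle and an oblong wooden foot, 28 x 70 mm (x, y) and 18 mm high; 75 mm high in all; loose, about 70 g. Origin at the centre of its underside, z up when standing. All three stamps stand upright, at least 75 mm from centre to centre, in an unknown order in a rough row to the front-left of the robot
- long_stamp_top (a point): top centre of the oblong stamp's knob, 75 mm above its underside
- square_stamp: rubber stamp with the same kind of handle and a square wooden foot, 42 x 42 mm and 18 mm high; 68 mm high in all; loose, about 70 g. Origin at the centre of its underside, z up when standing. All three stamps stand upright, at least 75 mm from centre to centre, in an unknown order in a rough row to the front-left of the robot
- square_stamp_top (a point): top centre of the square stamp's knob, 68 mm above its underside
- ink_pad: open ink pad of dark metal, loose, about 200 g: a base 70 x 110 mm (x, y) filled with dark blue felt, 17 mm high, and on its +x side the empty lid, a shallow tray of the same outline 10 mm high, folded back flat on the desk. Origin under the centre of the base (the felt half), z up
- ink_pad_felt (a point): centre of the felt's surface, 17 mm above the desk; the felt is 60 x 100 mm
- clipboard: dark brown hardboard clipboard, 225 x 160 mm (x, y), 4 mm thick, fixed to the desk, with a white printed form; steel clip 15 to 17 mm high at its +x end. At its -x end the form has two empty fields outlined in black side by side: a round one at its -y side and a rectangular one at its +y side. Origin under the centre of the board, z up
- round_field (a point): centre of the round field, 60 mm diameter, on the paper, 5 mm above the desk; in the clipboard's frame at x -50, y -36 mm
- rect_field (a point): centre of the rectangular field, 36 x 62 mm (x, y), on the paper, 5 mm above the desk; in the clipboard's frame at x -50, y +36 mm
- pen_pot: green tapered pot, 80 mm wide at the rim and 95 mm high, with three pens that stand up to 145 mm high and lean up to 35 mm off its axis; loose, about 300 g; to the far left. Origin at the centre of its underside
Mind the look-alikes: they are no part of the job. Leave any red look-alike of the square_stamp alone.

How it is judged:
By the outcome, as a careful person would: the job done as asked, in the order asked, and still so for the second after the job is handed in, with the robot touching nothing.
It also fails if it takes over 53 s, if anything falls off the work surface, if the arm or the gripper's body presses on something with over 40 N, if the wrist force passes 120 N, or if a joint passes its speed limit or range.

## Robot

A 6-joint arm with a two-finger parallel gripper is mounted at the origin on the work surface. World frame = base frame: x ahead of the robot, y to its left, z up, the work surface at z = 0. Lengths are in mm, angles in rad, forces in N, time in s.
With the tool pointing down it reaches from about 350 to 975 mm from the base axis. Payload 7.1 kg.
Tool frame: the origin (TCP) lies on the centre line of the jaws, within the pads' length; the fingertips stand 11 mm ahead of it and the grasp point (between the pads) lies 8 mm behind it; z points along the fingers, y is the direction in which the jaws open and shut (so a half turn about z gives the same grasp; the last joint's range is limited). The gripper opens to 88 mm and grips with 3 to 60 N. Pads are 20 mm wide; open, the fingers measure 115 mm over their backs; the gripper's body (75 mm by 178 mm) begins 61 mm behind the grasp point.
Start: joints at [-1.26, 0.423, 1.63, -0, 1.089, -0.019], TCP at [202.426, -591.294, 233.675] pointing down, gripper open.
Joint ranges: [-3, 3], [-0.9, 2.11], [0.09, 2.58], [-1.31, 4.45], [0.11, 2.69], [-2.54, 2.54]. Speed limits (rad/s): [2.39, 2.39, 3.01, 3.14, 3.14, 3.14].

## Interface

Orientations are given as a rotation vector (axis times angle).
In Python, from workcell import ctrl, viewer, recognise gives the robot as it stands.
- The arm moves only by the shell command python3 -m handwheel 'ROWS'. ROWS is JSON, a list of rows, each an object of numbers: "gripper": the closure, from 0 (fully open) to 1 (shut); "tx", "ty", "tz": the shift along the tool's x, y, z in m; "rx", "ry", "rz": the turn, a rotation vector about the tool's x, y, z in degrees. In form: [{"gripper": .., "tx": .., "ty": .., "tz": .., "rx": .., "ry": .., "rz": ..}, ...]. A call has 1 to 8 rows; each row shifts and turns the commanded pose from where the row before left it, along the tool's axes as they then stand; what a row does not reach is not made up. A row lasts 1/8 s, in which the tool goes at most 62.5 mm and 10.7 degrees, less where a joint would pass 70% of its speed; a pose out of reach is approached as far as the arm can. A call with a gripper value outside its range is refused whole. The fingers move at their own pace and stop on an object; the grip force is fixed at half the most. Time passes only in rows, so rows that do not move let the fingers close. It gives the time, the measured TCP pose, the force and the opening at its end, in the units of the state.
- ctrl.get_obs(): the state, without advancing time (a new reading comes with each control period).
- viewer.get_image(name): name is "scene" or "top" or "wrist"; returns a dict with "image" (384x512x3 uint8, red, green, blue), "range_z" (384x512 float32, mm along the optical axis (not along the pixel's ray), 0 where there is no reading), "vfov" (degrees; the focal length in pixels is half the picture's height over the tangent of half this angle, whatever the lens; pixels are square), "cx", "cy" (the principal point, pixels), "extrinsics" (4x4, takes a point from world to camera coordinates); the wrist camera has in their place "T_tool_cam" (4x4, takes a point from camera to tool coordinates, whose origin is the TCP and whose axes are the flange's). Camera axes: x right, y up, looking along -z (the intrinsics and any distortion apply to the point x, -y, -z); pixel columns grow to the right and rows downward; lengths in mm; the calibration is good to about 2 mm. A picture is of the moment at which its call begins: read the wrist's pose just before it.
- ctrl.close_job(): hands the job in, once; it reports no verdict.
Trained networks look in a picture, given as the dict that the camera call returned (one of the last four; its "shot" number tells which), for a name from the list of things; names that differ only in an ending like _2 or _b are one class to them, and where a whole thing is asked for, a point or a joint stands for the part that bears it (a point fixed in the world has none). Each returns a list of dicts, best first, with "p" (0 to 1); they miss things now and then, are a little off and sometimes report something else, mostly with a low value. They report only what shows in the picture. A call takes as long as a camera call. They do not tell look-alikes from the thing itself.
- recognise(picture, name): "xy" ([column, row] as shares, 0 to 1, of the picture: columns of its width, rows of its height, amid what is visible of it).
The state is a dict: "t": time; "qpos": joint angles; "qvel": joint speeds; "joint_torque": joint torques, N m; "ee_pos": TCP position; "orientation": TCP orientation; "ft_force": force on the tool from outside, world axes, zero at the start; "moment": the same for the moment, N m; "width": finger opening in mm.
Only numpy, scipy, OpenCV 4.12 (cv2) and the standard library are available. Lean on these libraries where they do the work, as an engineer would, in place of code of your own. Each camera call takes 0.05 s, during which the arm holds its last target.

## Working session

There is one attempt and no reset: what is moved stays moved. The work goes in short steps, Python scripts to look and compute and a shell command to move; the robot and the scene stay as the last step left them, time stands still between calls to the robot, and variables do not carry over. Pictures are saved under pics/ and viewed, and the job is handed in when it is done.

```bash
mkdir -p pics; ls
cat > h.py <<'E'
import numpy as np,cv2
from workcell import ctrl,viewer,recognise
def px2w(p,u,v,z=None):
    H,W=p["image"].shape[:2]; f=H/2/np.tan(np.radians(p["vfov"]/2))
    T=np.linalg.inv(p["extrinsics"]); d=np.array([(u-p["cx"])/f,-(v-p["cy"])/f,-1.])
    if z is None:
        r=p["range_z"][int(round(v)),int(round(u))]; return (T@np.r_[d*r,1])[:3]
    o=T[:3,3]; w=T[:3,:3]@d; return o+w*(z-o[2])/w[2]
E
python3 - <<'E'
from h import *
for n in ["top","scene"]:
    p=viewer.get_image(n); cv2.imwrite(f"pics/{n}0.png",p["image"][:,:,::-1])
    print(n,{k:(v if not hasattr(v,'shape') else v.shape) for k,v in p.items() })
    print(np.round(p["extrinsics"],3))
    for o in ["round_stamp","round_stamp_top","long_stamp","square_stamp","ink_pad","ink_pad_felt","clipboard","round_field","pen_pot"]:
        try:
            for r in recognise(p,o)[:3]:
                u,v=r["xy"][0]*512,r["xy"][1]*384
                print(o,round(r["p"],2),round(u),round(v),np.round(px2w(p,u,v)))
        except Exception as e: print(o,e)
o=ctrl.get_obs();print(o["t"],o["ee_pos"],o["orientation"],o["width"])
E
```

```text
pics
top {'image': (384, 512, 3), 'range_z': (384, 512), 'vfov': 44.026834996413136, 'cx': 259.264493509671, 'cy': 200.69967927244224, 'extrinsics': (4, 4), 'shot': 1}
[[ 3.100000e-02 -1.000000e+00 -3.000000e-03  3.759300e+01]
 [ 9.980000e-01  3.100000e-02  5.100000e-02 -5.585470e+02]
 [-5.100000e-02 -4.000000e-03  9.990000e-01 -1.349022e+03]
 [ 0.000000e+00  0.000000e+00  0.000000e+00  1.000000e+00]]
round_stamp 0.69 248 214 [517.  85.  85.]
round_stamp 0.59 128 163 [651. 429.  38.]
round_stamp_top 0.5 249 213 [518.  82.  84.]
long_stamp 0.71 169 234 [456. 299.  78.]
square_stamp 0.6 204 183 [599. 210.  62.]
square_stamp 0.57 208 217 [505. 196.  69.]
square_stamp 0.55 243 245 [431.  95.  66.]
ink_pad 0.77 251 166 [656.  83.  17.]
ink_pad_felt 0.74 249 162 [668.  87.   2.]
clipboard 0.93 357 200 [ 570. -230.   -3.]
round_field 0.64 358 203 [ 559. -229.    8.]
round_field 0.27 208 218 [502. 195.  65.]
pen_pot 0.61 132 162 [658. 428.   3.]
scene {'image': (384, 512, 3), 'range_z': (384, 512), 'vfov': 46.24443437447604, 'cx': 257.15350131242866, 'cy': 190.02437975352245, 'extrinsics': (
[... 261 characters left out ...]
stamp 0.8 280 198 [523.  97.  30.]
round_stamp 0.67 182 172 [ 566. -225.    5.]
round_stamp_top 0.84 280 201 [524.  99.  21.]
long_stamp 0.82 359 219 [466. 316.  21.]
square_stamp 0.8 293 178 [432.  89.  30.]
square_stamp 0.72 316 210 [504. 204.  25.]
square_stamp 0.66 302 241 [617. 220.  19.]
ink_pad 0.56 250 236 [666.  89.   7.]
ink_pad_felt 0.56 256 237 [662. 107.   9.]
ink_pad_felt 0.33 281 202 [526. 103.  21.]
clipboard 0.62 182 173 [ 571. -221.    5.]
round_field 0.98 181 171 [ 565. -231.    5.]
round_field 0.59 319 213 [505. 213.  20.]
pen_pot 0.79 368 275 [634. 411.  36.]
1.0 [ 202.43544721 -591.29916991  233.6743865 ] [-3.09898406e+00 -5.15647810e-01 -2.67311193e-05] 87.646747064897
```

Run:
```python
import cv2
a=cv2.imread("pics/top0.png"); cv2.imwrite("pics/top0c.png",cv2.resize(a[120:280,100:430],None,fx=2.4,fy=2.4,interpolation=cv2.INTER_CUBIC))
a=cv2.imread("pics/scene0.png"); cv2.imwrite("pics/scene0c.png",cv2.resize(a[130:300,130:400],None,fx=2.9,fy=2.9,interpolation=cv2.INTER_CUBIC))
```

```text
(no output)
```

View pics/top0c.png

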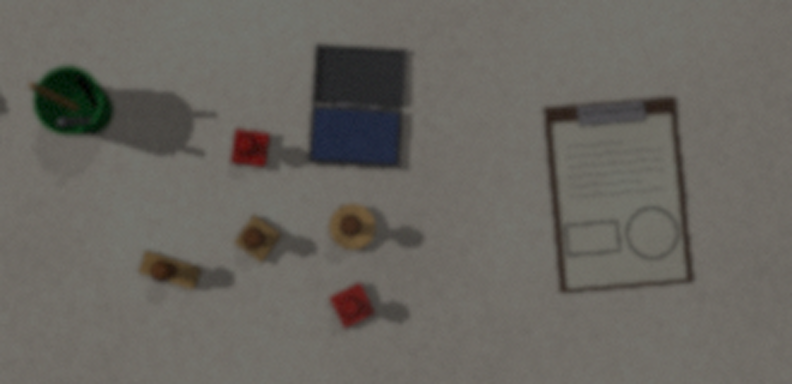

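View pics/scene0c.png

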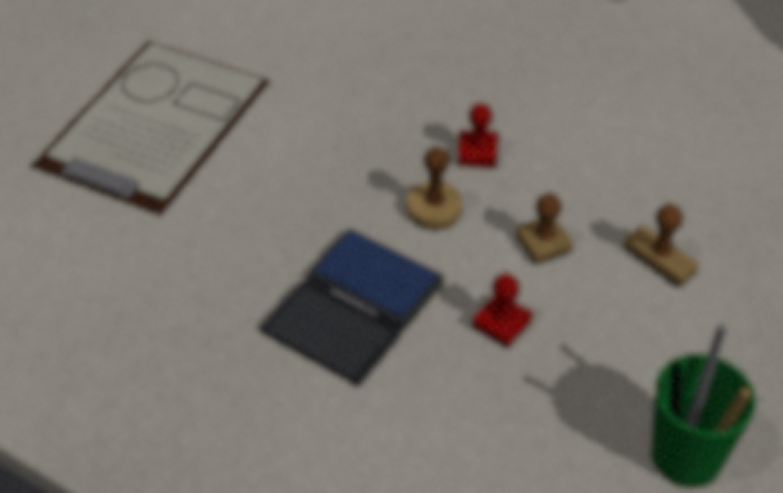

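Run:
```python
from h import *
p=viewer.get_image("top"); im=p["image"].astype(int); R,G,B=im[...,0],im[...,1],im[...,2]
def cen(m,box):
    u0,u1,v0,v1=box; mm=np.zeros_like(m); mm[v0:v1,u0:u1]=m[v0:v1,u0:u1]
    n,l,s,c=cv2.connectedComponentsWithStats(mm.astype(np.uint8)); k=1+s[1:,4].argmax(); 
    pts=np.argwhere(l==k)[:,::-1].astype(np.float32); return c[k],s[k],cv2.minAreaRect(pts)
c,s,r=cen(B>R+20,(220,280,155,195)); print("felt",c,s,r,px2w(p,*c,17), "rng",px2w(p,*c))
c,s,r=cen((R>B+25),(228,262,195,230)); print("foot",c,s,r, px2w(p,*c,18))
cf=c
L=im.sum(2); 
sub=(R>B+15)&(L<np.median(L[205:225,240:256])-40)
c,s,r=cen(sub,(236,258,202,225)); print("knob",c,s,px2w(p,*c,80))
# highest points by range
T=np.linalg.inv(p["extrinsics"])
pts=np.array([px2w(p,u,v) for v in range(200,228) for u in range(232,262)])
k=pts[(pts[:,2]>62)]; print("knob3d",len(k),k.mean(0),k[:,2].max(), np.median(k,0))
k=pts[(pts[:,2]>10)&(pts[:,2]<28)]; print("foot3d",len(k),(k.max(0)+k.min(0))/2)
# circle
g=cv2.resize(cv2.cvtColor(p["image"],cv2.COLOR_RGB2GRAY)[190:245,345:395],None,fx=8,fy=8,interpolation=cv2.INTER_CUBIC)
cs=cv2.HoughCircles(g,cv2.HOUGH_GRADIENT,1,50,param1=60,param2=20,minRadius=60,maxRadius=110)
for x,y,rr in cs[0][:3]:
    u,v=345+(x+.5)/8-.5,190+(y+.5)/8-.5; print("circ",u,v,rr/8,px2w(p,u,v,5),px2w(p,u,v))
# board
V=p["range_z"]
for q in [(380/1,0)]: pass
s2=viewer.get_image("scene")
for n,w in [("knob",None)]: pass
im=s2["image"]; cv2.imwrite("pics/z.png",cv2.resize(im[170:215,255:310],None,fx=10,fy=10,interpolation=cv2.INTER_CUBIC)[:,:,::-1])
```

```text
felt [247.47734139 176.20090634] [231 166  34  21 662] ((247.5, 176.0), (20.0, 33.0), 90.0) [626.39087331  90.77506465  17.        ] rng [626.55806579  90.82526064  15.36276909]
foot [246.26573427 214.02447552] [237 205  19  19 286] ((246.0, 214.0), (18.0, 18.0), 90.0) [517.66659118  90.72118949  18.        ]
knob [246.79310345 213.93103448] [241 209  15  10  87] [516.59391341  87.39117647  80.        ]
knob3d 71 [516.70244837  87.5411978  154.994672  ] 1375.8856101204617 [518.66596023  89.45767346  82.70706313]
foot3d 229 [518.23531802  87.22570006  17.10736959]Traceback (most recent call last):
  File "<stdin>", line 21, in <module>
TypeError: 'NoneType' object is not subscriptable
```

Run:
```python
from h import *
p=viewer.get_image("top"); s=viewer.get_image("scene")
cr=lambda x,y:(100+(x+.5)/2.4-.5,120+(y+.5)/2.4-.5)
C=[px2w(p,*cr(*q),4)[:2] for q in [(545,107),(676,98),(692,281),(561,291)]]
tgt=np.array([[112.5,80],[112.5,-80],[-112.5,-80],[-112.5,80]])
M,_=cv2.estimateAffinePartial2D(tgt,np.array(C)); print("board->field",M@[-50,-36,1],M, np.hypot(M[0,0],M[1,0]))
print("circ manual top",px2w(p,*cr(652,233),5))
sc=lambda x,y:(130+(x+.5)/2.9-.5,130+(y+.5)/2.9-.5)
print("circ manual scene",px2w(s,*sc(150,83),5))
print("knob scene",px2w(s,*sc(436,158),74)); print("foot scene",px2w(s,*sc(433,201),18))
f=np.array([px2w(s,*sc(*q),17) for q in [(350,231),(442,276),(400,327),(315,272)]]);print("felt scene",f.mean(0))
a=p["image"];z=np.hstack([cv2.resize(a[y:y+40,x:x+40],(380,380),interpolation=cv2.INTER_CUBIC) for x,y in[(226,194),(352,197)]])
cv2.imwrite("pics/z1.png",z[:,:,::-1])
```

```text
board->field [ 521.63728012 -269.34068244] [[ 9.81930387e-01 -1.04305811e-01  5.66978790e+02]
 [ 1.04305811e-01  9.81930387e-01 -2.28775898e+02]] 0.9874548023798289
circ manual top [ 521.08566269 -269.77522832    5.        ]
circ manual scene [ 517.83050463 -267.92889724    5.        ]
knob scene [512.57693207  90.85404847  74.        ]
foot scene [516.5998153   91.83644492  18.        ]
felt scene [627.16801918  95.2559813   17.        ]
```

View pics/z1.png

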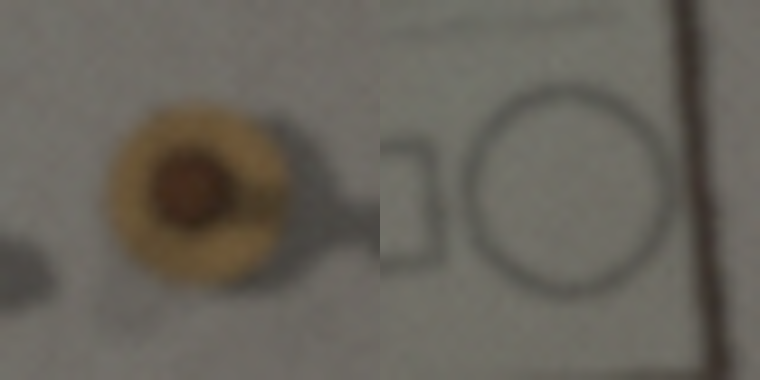

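Round-foot stamp: top px (246,213), brown knob on a round foot. The others are the square at (205,218), the oblong at (168,232) and two red square ones at (204,182) and (247,247). The crop confirms the round foot, and also the circle at px (371,217), to the right of the rectangle.

```bash
cat > d.py <<'E'
import sys
from h import *
from scipy.spatial.transform import Rotation as Ro
o=ctrl.get_obs(); R=Ro.from_rotvec(o["orientation"]).as_matrix()
print("t",round(o["t"],3),"pos",np.round(o["ee_pos"],1),"w",round(o["width"],1),"tilt z",np.round(R[:,2],4),"q",np.round(o["qpos"],2),"F",np.round(o["ft_force"],1))
P=dict(stamp=(517.2,90.3,126),felt=(626.5,91.5,58),field=(521,-269.5,46))
for k,v in P.items(): print(k,"tool-frame d mm",np.round(R.T@(np.array(v)-o["ee_pos"]),1))
E
python3 d.py
```

```text
t 1.15 pos [ 202.4 -591.3  233.7] w 87.9 tilt z [ 0. -0. -1.] q [-1.26  0.42  1.63  0.    1.09 -0.02] F [-0.   0.  -0.6]
stamp tool-frame d mm [ 518.5 -542.9  107.7]
felt tool-frame d mm [ 622.3 -508.7  175.7]
field tool-frame d mm [ 405.6 -201.3  187.7]
```

```bash
python3 -m handwheel '[{"gripper":1,"tx":0.03,"ty":-0.03},{"gripper":1,"tx":0.03,"ty":-0.035},{"gripper":1,"tx":0.03,"ty":-0.035},{"gripper":1,"tx":0.03,"ty":-0.035},{"gripper":1,"tx":0.03,"ty":-0.035},{"gripper":1,"tx":0.03,"ty":-0.035},{"gripper":1,"tx":0.03,"ty":-0.035},{"gripper":1,"tx":0.03,"ty":-0.035}]'; python3 d.py
```

```text
t 1.15 pos [ 202.4 -591.3  233.7] w 87.9 tilt z [ 0. -0. -1.] q [-1.26  0.42  1.63  0.    1.09 -0.02] F [-0.   0.  -0.6]
stamp tool-frame d mm [ 518.5 -542.9  107.7]
felt tool-frame d mm [ 622.3 -508.7  175.7]
field tool-frame d mm [ 405.6 -201.3  187.7]$[0]: bad value
```

```bash
python3 -m handwheel '[{"gripper":1,"tx":0.03,"ty":-0.03,"tz":0,"rx":0,"ry":0,"rz":0},{"gripper":1,"tx":0.03,"ty":-0.035,"tz":0,"rx":0,"ry":0,"rz":0},{"gripper":1,"tx":0.03,"ty":-0.035,"tz":0,"rx":0,"ry":0,"rz":0},{"gripper":1,"tx":0.03,"ty":-0.035,"tz":0,"rx":0,"ry":0,"rz":0},{"gripper":1,"tx":0.03,"ty":-0.035,"tz":0,"rx":0,"ry":0,"rz":0},{"gripper":1,"tx":0.03,"ty":-0.035,"tz":0,"rx":0,"ry":0,"rz":0},{"gripper":1,"tx":0.03,"ty":-0.035,"tz":0,"rx":0,"ry":0,"rz":0},{"gripper":1,"tx":0.03,"ty":-0.035,"tz":0,"rx":0,"ry":0,"rz":0}]'; python3 d.py
```

```text
t: 2.15
ee_pos: [340.9, -252.1, 233.9]
orientation: [3.099, 0.515, 0.001]
ft_force: [-0.5, -0.3, 0.6]
width: 11.2
t 2.15 pos [ 340.9 -252.1  233.9] w 11.2 tilt z [ 7.e-04 -4.e-04 -1.e+00] q [-0.66  0.12  2.05  0.    0.97  0.58] F [-0.5 -0.3  0.6]
stamp tool-frame d mm [ 277.6 -267.   107.9]
felt tool-frame d mm [ 381.3 -232.9  176. ]
field tool-frame d mm [164.7  74.6 188.1]
```

```bash
python3 -m handwheel '[{"gripper":1,"tx":0.034,"ty":-0.033,"tz":0,"rx":0,"ry":0,"rz":0},{"gripper":1,"tx":0.034,"ty":-0.033,"tz":0,"rx":0,"ry":0,"rz":0},{"gripper":1,"tx":0.034,"ty":-0.033,"tz":0,"rx":0,"ry":0,"rz":0},{"gripper":1,"tx":0.034,"ty":-0.033,"tz":0,"rx":0,"ry":0,"rz":0},{"gripper":1,"tx":0.034,"ty":-0.033,"tz":0,"rx":0,"ry":0,"rz":0},{"gripper":1,"tx":0.034,"ty":-0.033,"tz":0,"rx":0,"ry":0,"rz":0},{"gripper":1,"tx":0.034,"ty":-0.033,"tz":0,"rx":0,"ry":0,"rz":0},{"gripper":1,"tx":0.034,"ty":-0.033,"tz":0,"rx":0,"ry":0,"rz":0}]'; python3 d.py
python3 - <<'E'
from h import *
from scipy.spatial.transform import Rotation as Ro
o=ctrl.get_obs();p=viewer.get_image("wrist")
A=np.eye(4);A[:3,:3]=Ro.from_rotvec(o["orientation"]).as_matrix();A[:3,3]=o["ee_pos"]
p["extrinsics"]=np.linalg.inv(A@p["T_tool_cam"])
im=p["image"].copy()
import pickle;pickle.dump(p,open("w1.pkl","wb"))
def proj(w):
    c=p["extrinsics"]@np.r_[w,1];f=192/np.tan(np.radians(p["vfov"]/2));return p["cx"]+f*c[0]/-c[2],p["cy"]+f*c[1]/c[2]
for w in [(517.2,90.3,85),(626.5,91.5,17)]:
    u=proj(w);print(u);cv2.drawMarker(im,tuple(int(round(x)) for x in u),(0,255,0),0,12,1)
cv2.imwrite("pics/w1.png",im[:,:,::-1])
E
```

```text
t: 3.15
ee_pos: [512.9, 86.1, 233.9]
orientation: [3.099, 0.516, 0.001]
ft_force: [0.0, -0.3, 0.5]
width: 0.6
t 3.15 pos [512.9  86.1 233.9] w 0.6 tilt z [ 5.e-04 -0.e+00 -1.e+00] q [ 0.14  0.27  1.86 -0.    1.01  1.38] F [ 0.  -0.3  0.5]
stamp tool-frame d mm [  5.4  -2.6 107.9]
felt tool-frame d mm [109.1  31.6 175.9]
field tool-frame d mm [-107.7  339.   187.9]
(np.float64(249.81737997472152), np.float64(175.4456531702333))
(np.float64(281.4717072029251), np.float64(67.26558248485858))
```

View pics/w1.png

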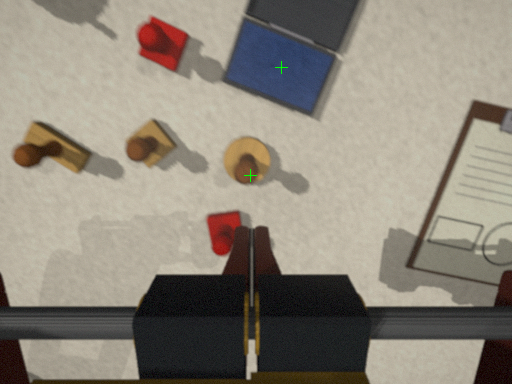

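The wrist view shows the round-foot stamp (foot 247,160; knob 246,168) with the marker just below-right of the knob. The felt marker is at the felt's middle. I'll refine both.

Run:
```python
from h import *
import pickle;p=pickle.load(open("w1.pkl","rb"))
im=p["image"].astype(int);R,G,B=[im[...,i] for i in range(3)]
def cen(m,b):
    x=np.zeros(m.shape,np.uint8);x[b[2]:b[3],b[0]:b[1]]=m[b[2]:b[3],b[0]:b[1]]
    n,l,s,c=cv2.connectedComponentsWithStats(x);k=1+s[1:,4].argmax();return c[k],s[k],cv2.minAreaRect(np.argwhere(l==k)[:,::-1].astype(np.float32))
c,s,r=cen(B>R+30,(215,345,10,120));print("felt",c,r,px2w(p,*r[0],17),px2w(p,*c,17))
c,s,r=cen(R>B+35,(215,285,130,195));print("stamp",c,s,r)
P=np.array([[px2w(p,u,v) for u in range(215,285)] for v in range(130,195)]).reshape(-1,3)
k=P[(P[:,2]>60)&(P[:,2]<95)];print("knob3d",len(k),k.mean(0),(k.max(0)+k.min(0))/2,k[:,2].max()); k=P[(P[:,2]>14)&(P[:,2]<24)];print("foot3d",(k.max(0)+k.min(0))/2)
cv2.imwrite("pics/w1c.png",cv2.resize(p["image"][130:195,215:285],None,fx=8,fy=8,interpolation=cv2.INTER_CUBIC)[:,:,::-1])
for uv in [(246,169),(247,168)]: print(px2w(p,*uv,73),px2w(p,*uv,80))
print("foot",px2w(p,247,160,18))
```

```text
felt [278.49990656  66.17417305] ((278.0172424316406, 66.20689392089844), (93.40475463867188, 59.422508239746094), 21.801410675048828) [626.29336772  95.41609189  17.        ] [626.49350488  94.93271019  17.        ]
stamp [246.20361991 159.55090498] [ 222  136   49   48 1768] ((246.21678161621094, 159.158935546875), (46.757591247558594, 47.97404861450195), 81.25383758544922)
knob3d 518 [518.2227701   93.17326811  81.46047471] [516.58826392  92.6302234   77.71073018] 87.20222851354214
foot3d [516.62031787  92.60795827  18.98244908]
[519.44321802  95.17224396  73.        ] [520.98465216  95.57718457  80.        ]
[520.7438044   94.54816915  73.        ] [522.2560321   94.96712421  80.        ]
foot [517.96225778  94.32602584  18.        ]
```

View pics/w1c.png

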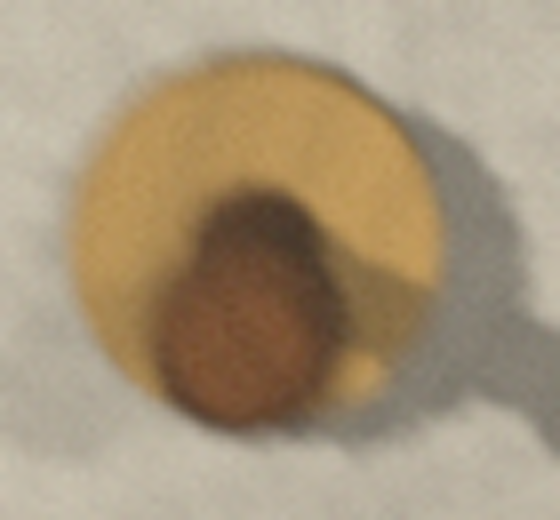

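```bash
sed -i 's/^P=.*/P=dict(stamp=(517.5,92,126),felt=(626.5,93.5,58),field=(520.2,-268.8,46))/' d.py; python3 d.py
```

```text
t 3.2 pos [515.7  89.8 234.3] w 0.6 tilt z [ 0.0035  0.0024 -1.    ] q [0.15 0.27 1.86 0.   1.01 1.39] F [2.5 4.  0.9]
stamp tool-frame d mm [  2.   -1.3 108.3]
felt tool-frame d mm [105.3  32.8 176.7]
field tool-frame d mm [-113.1  340.9  187.4]
```

```bash
python3 -m handwheel '[{"gripper":1,"tx":0,"ty":0,"tz":0.02,"rx":0,"ry":0,"rz":0},{"gripper":1,"tx":0,"ty":0,"tz":0.03,"rx":0,"ry":0,"rz":0},{"gripper":1,"tx":0,"ty":0,"tz":0.01,"rx":0,"ry":0,"rz":0},{"gripper":1,"tx":0,"ty":0,"tz":0,"rx":0,"ry":0,"rz":0}]'; python3 d.py
```

```text
t: 3.7
ee_pos: [512.0, 84.2, 173.4]
orientation: [-3.099, -0.515, 0.002]
ft_force: [-0.2, -0.0, -0.1]
width: 0.6
t 3.7 pos [512.   84.2 173.4] w 0.6 tilt z [-1.2e-03 -2.0e-04 -1.0e+00] q [0.14 0.35 1.91 0.   0.88 1.38] F [-0.2 -0.  -0.1]
stamp tool-frame d mm [ 7.8 -5.6 47.4]
felt tool-frame d mm [111.5  28.3 115.3]
field tool-frame d mm [-106.4  336.7  127.5]
```

```bash
cat > w.py <<'E'
import sys
from h import *
from scipy.spatial.transform import Rotation as Ro
o=ctrl.get_obs();p=viewer.get_image("wrist")
A=np.eye(4);A[:3,:3]=Ro.from_rotvec(o["orientation"]).as_matrix();A[:3,3]=o["ee_pos"]
p["extrinsics"]=np.linalg.inv(A@p["T_tool_cam"])
im=p["image"].copy()
import pickle;pickle.dump(p,open("w1.pkl","wb"))
def proj(w):
    c=p["extrinsics"]@np.r_[w,1];f=192/np.tan(np.radians(p["vfov"]/2));return p["cx"]+f*c[0]/-c[2],p["cy"]+f*c[1]/c[2]
for w in [(517.5,92,85),(626.5,93.5,17),(520.2,-268.8,5)]:
    u=proj(w)
    if all(abs(x)<2000 for x in u): cv2.drawMarker(im,tuple(int(round(x)) for x in u),(0,255,0),0,12,1)
cv2.imwrite("pics/%s.png"%sys.argv[1],im[:,:,::-1])
im=p["image"].astype(int);R,G,B=[im[...,i] for i in range(3)]
m=(B>R+30).astype(np.uint8);n,l,s,c=cv2.connectedComponentsWithStats(m)
k=1+s[1:,4].argmax();r=cv2.minAreaRect(np.argwhere(l==k)[:,::-1].astype(np.float32));print("felt",s[k],r,px2w(p,*r[0],17),px2w(p,*c[k],17))
H,W=p["range_z"].shape;P=np.array([[px2w(p,u,v) for u in range(W)] for v in range(H)]).reshape(-1,3);P=P[np.linalg.norm(P[:,:2]-[517.5,92],axis=1)<34]
k=P[(P[:,2]>60)&(P[:,2]<95)]; 
if len(k): print("knob3d",len(k),k.mean(0),(k.max(0)+k.min(0))/2)
k=P[(P[:,2]>14)&(P[:,2]<24)]
if len(k): print("foot3d",(k.max(0)+k.min(0))/2,np.ptp(k,axis=0))
E
python3 w.py w2
```

```text
felt [ 223    6  126  108 7905] ((283.75860595703125, 59.60344696044922), (113.64554595947266, 72.23548889160156), 21.801406860351562) [625.69753665  93.48931978  17.        ] [625.68674427  93.19020864  17.        ]
knob3d 779 [518.51621456  93.18066026  81.37622798] [516.40042294  92.72537888  77.45706668]
foot3d [516.9207978   92.54548467  19.1880245 ] [53.59981203 55.19995122  9.59349733]
```

View pics/w2.png

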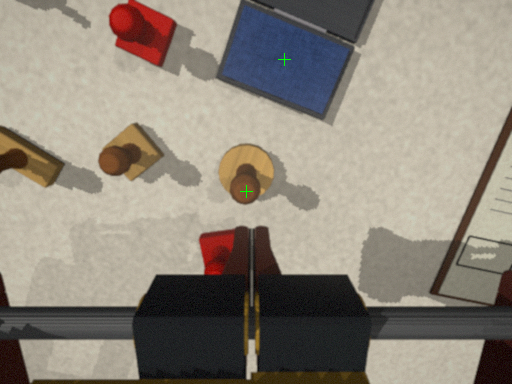

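The markers sit on the knob (246,190) and on the felt's middle (284,60), so the estimates agree. Now I'll point at the knob.

```bash
python3 -m handwheel '[{"gripper":1,"tx":0.008,"ty":-0.0055,"tz":0.01,"rx":0,"ry":0,"rz":0},{"gripper":1,"tx":0,"ty":0,"tz":0.02,"rx":0,"ry":0,"rz":0},{"gripper":1,"tx":0,"ty":0,"tz":0.012,"rx":0,"ry":0,"rz":0},{"gripper":1,"tx":0,"ty":0,"tz":0.005,"rx":0,"ry":0,"rz":0},{"gripper":1,"tx":0,"ty":0,"tz":0,"rx":0,"ry":0,"rz":0},{"gripper":1,"tx":0,"ty":0,"tz":0,"rx":0,"ry":0,"rz":0}]'; python3 d.py
```

```text
t: 4.5
ee_pos: [518.5, 92.3, 127.2]
orientation: [3.099, 0.516, 0.001]
ft_force: [0.6, 0.1, 0.6]
width: 0.5
t 4.5 pos [518.5  92.3 127.2] w 0.5 tilt z [ 9.e-04  1.e-04 -1.e+00] q [ 0.15  0.44  1.92 -0.    0.79  1.39] F [0.6 0.1 0.6]
stamp tool-frame d mm [-1.  -0.   1.2]
felt tool-frame d mm [102.5  33.8  69.3]
field tool-frame d mm [-115.4  342.2   81.1]
```

```bash
python3 -m handwheel '[{"gripper":1,"tx":0,"ty":0,"tz":0,"rx":0,"ry":0,"rz":0},{"gripper":1,"tx":0,"ty":0,"tz":0,"rx":0,"ry":0,"rz":0},{"gripper":1,"tx":0,"ty":0,"tz":0,"rx":0,"ry":0,"rz":0},{"gripper":1,"tx":0,"ty":0,"tz":0,"rx":0,"ry":0,"rz":0},{"gripper":1,"tx":0,"ty":0,"tz":0,"rx":0,"ry":0,"rz":0},{"gripper":1,"tx":0,"ty":0,"tz":0,"rx":0,"ry":0,"rz":0},{"gripper":1,"tx":0,"ty":0,"tz":0,"rx":0,"ry":0,"rz":0},{"gripper":1,"tx":0,"ty":0,"tz":0,"rx":0,"ry":0,"rz":0}]'; python3 -m handwheel '[{"gripper":1,"tx":0,"ty":0,"tz":0,"rx":0,"ry":0,"rz":0},{"gripper":1,"tx":0,"ty":0,"tz":0,"rx":0,"ry":0,"rz":0},{"gripper":1,"tx":0,"ty":0,"tz":0,"rx":0,"ry":0,"rz":0},{"gripper":1,"tx":0,"ty":0,"tz":0,"rx":0,"ry":0,"rz":0},{"gripper":1,"tx":0,"ty":0,"tz":0,"rx":0,"ry":0,"rz":0},{"gripper":1,"tx":0,"ty":0,"tz":0,"rx":0,"ry":0,"rz":0},{"gripper":1,"tx":0,"ty":0,"tz":0,"rx":0,"ry":0,"rz":0},{"gripper":1,"tx":0,"ty":0,"tz":0,"rx":0,"ry":0,"rz":0}]'; python3 -m handwheel '[{"gripper":1,"tx":0,"ty":0,"tz":0,"rx":0,"ry":0,"rz":0},{"gripper":1,"tx":0,"ty":0,"tz":0,"rx":0,"ry":0,"rz":0},{"gripper":1,"tx":0,"ty":0,"tz":0,"rx":0,"ry":0,"rz":0},{"gripper":1,"tx":0,"ty":0,"tz":0,"rx":0,"ry":0,"rz":0}]'; python3 d.py
```

```text
t: 5.5
ee_pos: [518.1, 92.3, 126.7]
orientation: [-3.099, -0.516, 0.0]
ft_force: [0.9, -0.4, -0.2]
width: 0.4
t: 6.5
ee_pos: [518.1, 92.3, 126.7]
orientation: [-3.099, -0.516, 0.0]
ft_force: [0.4, -0.2, 0.7]
width: 0.7
t: 7.0
ee_pos: [518.1, 92.3, 126.7]
orientation: [-3.099, -0.516, -0.0]
ft_force: [0.2, -0.0, 0.4]
width: 0.3
t 7.0 pos [518.1  92.3 126.7] w 0.3 tilt z [ 0.  0. -1.] q [0.15 0.44 1.92 0.   0.79 1.39] F [ 0.2 -0.   0.4]
stamp tool-frame d mm [-0.6  0.1  0.7]
felt tool-frame d mm [103.   34.   68.7]
field tool-frame d mm [-114.9  342.3   80.7]
```

```bash
python3 -m handwheel '[{"gripper":1,"tx":0,"ty":0,"tz":-0.03,"rx":0,"ry":0,"rz":0},{"gripper":1,"tx":0,"ty":0,"tz":-0.04,"rx":0,"ry":0,"rz":0},{"gripper":1,"tx":0,"ty":0,"tz":-0.03,"rx":0,"ry":0,"rz":0},{"gripper":1,"tx":0.02,"ty":0.007,"tz":0,"rx":0,"ry":0,"rz":0},{"gripper":1,"tx":0.03,"ty":0.01,"tz":0,"rx":0,"ry":0,"rz":0},{"gripper":1,"tx":0.03,"ty":0.01,"tz":0,"rx":0,"ry":0,"rz":0},{"gripper":1,"tx":0.023,"ty":0.007,"tz":0,"rx":0,"ry":0,"rz":0},{"gripper":1,"tx":0,"ty":0,"tz":0,"rx":0,"ry":0,"rz":0}]'; python3 d.py
```

```text
t: 8.0
ee_pos: [627.5, 93.4, 226.3]
orientation: [3.099, 0.515, 0.0]
ft_force: [-0.2, -0.9, 0.3]
width: 0.6
t 8.0 pos [627.5  93.4 226.3] w 0.6 tilt z [ 2.e-04  0.e+00 -1.e+00] q [0.13 0.44 1.61 0.   1.08 1.37] F [-0.2 -0.9  0.3]
stamp tool-frame d mm [-104.5  -34.2  100.3]
felt tool-frame d mm [ -0.9  -0.4 168.3]
field tool-frame d mm [-218.7  308.   180.3]
```

```bash
python3 -m handwheel '[{"gripper":1,"tx":-0.001,"ty":0,"tz":0.03,"rx":0,"ry":0,"rz":0},{"gripper":1,"tx":0,"ty":0,"tz":0.04,"rx":0,"ry":0,"rz":0},{"gripper":1,"tx":0,"ty":0,"tz":0.04,"rx":0,"ry":0,"rz":0},{"gripper":1,"tx":0,"ty":0,"tz":0.03,"rx":0,"ry":0,"rz":0},{"gripper":1,"tx":0,"ty":0,"tz":0.02,"rx":0,"ry":0,"rz":0},{"gripper":1,"tx":0,"ty":0,"tz":0.008,"rx":0,"ry":0,"rz":0},{"gripper":1,"tx":0,"ty":0,"tz":0,"rx":0,"ry":0,"rz":0},{"gripper":1,"tx":0,"ty":0,"tz":0,"rx":0,"ry":0,"rz":0}]'; python3 d.py
```

```text
t: 9.0
ee_pos: [626.4, 93.3, 59.8]
orientation: [3.099, 0.516, 0.003]
ft_force: [-0.6, -0.4, -0.1]
width: 0.4
t 9.0 pos [626.4  93.3  59.8] w 0.4 tilt z [ 1.9e-03  3.0e-04 -1.0e+00] q [0.13 0.66 1.7  0.   0.78 1.37] F [-0.6 -0.4 -0.1]
stamp tool-frame d mm [-103.3  -34.1  -66.4]
felt tool-frame d mm [ 0.2 -0.2  1.8]
field tool-frame d mm [-217.7  308.1   13.5]
```

```bash
python3 -m handwheel '[{"gripper":1,"tx":0,"ty":0,"tz":0,"rx":0,"ry":0,"rz":0},{"gripper":1,"tx":0,"ty":0,"tz":0,"rx":0,"ry":0,"rz":0},{"gripper":1,"tx":0,"ty":0,"tz":0,"rx":0,"ry":0,"rz":0},{"gripper":1,"tx":0,"ty":0,"tz":0,"rx":0,"ry":0,"rz":0},{"gripper":1,"tx":0,"ty":0,"tz":0,"rx":0,"ry":0,"rz":0},{"gripper":1,"tx":0,"ty":0,"tz":0,"rx":0,"ry":0,"rz":0},{"gripper":1,"tx":0,"ty":0,"tz":0,"rx":0,"ry":0,"rz":0},{"gripper":1,"tx":0,"ty":0,"tz":0,"rx":0,"ry":0,"rz":0}]'; python3 -m handwheel '[{"gripper":1,"tx":0,"ty":0,"tz":0,"rx":0,"ry":0,"rz":0},{"gripper":1,"tx":0,"ty":0,"tz":0,"rx":0,"ry":0,"rz":0},{"gripper":1,"tx":0,"ty":0,"tz":0,"rx":0,"ry":0,"rz":0},{"gripper":1,"tx":0,"ty":0,"tz":0,"rx":0,"ry":0,"rz":0},{"gripper":1,"tx":0,"ty":0,"tz":0,"rx":0,"ry":0,"rz":0},{"gripper":1,"tx":0,"ty":0,"tz":0,"rx":0,"ry":0,"rz":0},{"gripper":1,"tx":0,"ty":0,"tz":0,"rx":0,"ry":0,"rz":0},{"gripper":1,"tx":0,"ty":0,"tz":0,"rx":0,"ry":0,"rz":0}]'; python3 -m handwheel '[{"gripper":1,"tx":0,"ty":0,"tz":0,"rx":0,"ry":0,"rz":0},{"gripper":1,"tx":0,"ty":0,"tz":0,"rx":0,"ry":0,"rz":0},{"gripper":1,"tx":0,"ty":0,"tz":0,"rx":0,"ry":0,"rz":0},{"gripper":1,"tx":0,"ty":0,"tz":0,"rx":0,"ry":0,"rz":0}]'; python3 d.py
```

```text
t: 10.0
ee_pos: [625.5, 93.1, 58.7]
orientation: [-3.099, -0.516, 0.0]
ft_force: [0.5, -0.5, -0.5]
width: 0.5
t: 11.0
ee_pos: [625.6, 93.1, 58.7]
orientation: [-3.099, -0.516, -0.0]
ft_force: [-0.2, 0.2, -0.6]
width: 0.6
t: 11.5
ee_pos: [625.6, 93.1, 58.7]
orientation: [-3.099, -0.516, 0.0]
ft_force: [0.1, -0.6, 0.2]
width: 1.0
t 11.5 pos [625.6  93.1  58.7] w 1.0 tilt z [-0.  0. -1.] q [0.13 0.66 1.7  0.   0.78 1.37] F [ 0.1 -0.6  0.2]
stamp tool-frame d mm [-102.6  -33.9  -67.3]
felt tool-frame d mm [ 1.  -0.   0.7]
field tool-frame d mm [-216.9  308.3   12.7]
```

```bash
python3 -m handwheel '[{"gripper":1,"tx":0,"ty":0,"tz":-0.03,"rx":0,"ry":0,"rz":0},{"gripper":1,"tx":0,"ty":0,"tz":-0.05,"rx":0,"ry":0,"rz":0},{"gripper":1,"tx":0,"ty":0,"tz":-0.05,"rx":0,"ry":0,"rz":0},{"gripper":1,"tx":0,"ty":0,"tz":-0.04,"rx":0,"ry":0,"rz":0},{"gripper":1,"tx":-0.012,"ty":0.016,"tz":0,"rx":0,"ry":0,"rz":0},{"gripper":1,"tx":-0.02,"ty":0.03,"tz":0,"rx":0,"ry":0,"rz":0},{"gripper":1,"tx":-0.026,"ty":0.036,"tz":0,"rx":0,"ry":0,"rz":0},{"gripper":1,"tx":-0.026,"ty":0.036,"tz":0,"rx":0,"ry":0,"rz":0}]'; python3 -m handwheel '[{"gripper":1,"tx":-0.026,"ty":0.036,"tz":0,"rx":0,"ry":0,"rz":0},{"gripper":1,"tx":-0.026,"ty":0.036,"tz":0,"rx":0,"ry":0,"rz":0},{"gripper":1,"tx":-0.026,"ty":0.036,"tz":0,"rx":0,"ry":0,"rz":0},{"gripper":1,"tx":-0.02,"ty":0.03,"tz":0,"rx":0,"ry":0,"rz":0},{"gripper":1,"tx":-0.02,"ty":0.03,"tz":0,"rx":0,"ry":0,"rz":0},{"gripper":1,"tx":-0.015,"ty":0.022,"tz":0,"rx":0,"ry":0,"rz":0},{"gripper":1,"tx":0,"ty":0,"tz":0,"rx":0,"ry":0,"rz":0},{"gripper":1,"tx":0,"ty":0,"tz":0,"rx":0,"ry":0,"rz":0}]'; python3 d.py; python3 w.py w3
```

```text
t: 12.5
ee_pos: [582.7, -47.2, 227.3]
orientation: [-3.098, -0.516, 0.003]
ft_force: [0.8, -1.4, 0.7]
width: 0.4
t: 13.5
ee_pos: [519.4, -268.0, 227.8]
orientation: [-3.098, -0.515, 0.002]
ft_force: [0.2, 0.4, -0.4]
width: 0.1
t 13.5 pos [ 519.4 -268.   227.8] w 0.1 tilt z [-0.0013  0.001  -1.    ] q [-0.5   0.37  1.73  0.    1.05  0.74] F [ 0.2  0.4 -0.4]
stamp tool-frame d mm [ 114.7 -341.1  102.2]
felt tool-frame d mm [ 218.4 -307.2  170.1]
field tool-frame d mm [  0.7   1.3 181.8]
felt [ 443   93   69  139 4898] ((477.0, 162.0), (138.0, 68.0), 90.0) [ 608.92460857 -512.55147889   17.        ] [ 600.06819605 -532.79385604   17.        ]
```

View pics/w3.png

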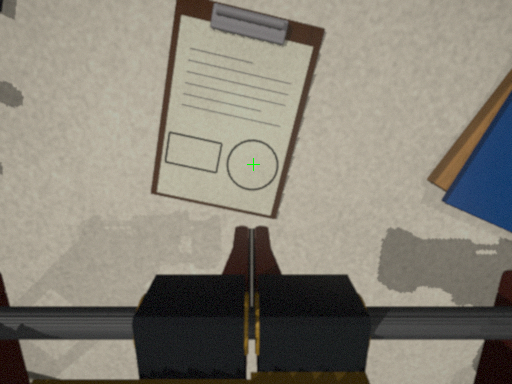

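The marker at (253,164) sits at the centre of the printed circle (227–278, 139–190), with the rectangle to its left. Descending.

```bash
python3 -m handwheel '[{"gripper":1,"tx":0.001,"ty":0.001,"tz":0.03,"rx":0,"ry":0,"rz":0},{"gripper":1,"tx":0,"ty":0,"tz":0.04,"rx":0,"ry":0,"rz":0},{"gripper":1,"tx":0,"ty":0,"tz":0.04,"rx":0,"ry":0,"rz":0},{"gripper":1,"tx":0,"ty":0,"tz":0.04,"rx":0,"ry":0,"rz":0},{"gripper":1,"tx":0,"ty":0,"tz":0.02,"rx":0,"ry":0,"rz":0},{"gripper":1,"tx":0,"ty":0,"tz":0.012,"rx":0,"ry":0,"rz":0},{"gripper":1,"tx":0,"ty":0,"tz":0,"rx":0,"ry":0,"rz":0},{"gripper":1,"tx":0,"ty":0,"tz":0,"rx":0,"ry":0,"rz":0}]'; python3 d.py
```

```text
t: 14.55
ee_pos: [522.2, -269.6, 47.8]
orientation: [3.098, 0.516, 0.003]
ft_force: [-1.2, -0.2, -0.3]
width: 0.6
t 14.55 pos [ 522.2 -269.6   47.8] w 0.6 tilt z [ 0.0018 -0.001  -1.    ] q [-0.5   0.63  1.81  0.    0.7   0.74] F [-1.2 -0.2 -0.3]
stamp tool-frame d mm [ 112.8 -343.5  -78.5]
felt tool-frame d mm [ 216.3 -309.7  -10.3]
field tool-frame d mm [-1.6 -1.4  1.8]
```

```bash
python3 -m handwheel '[{"gripper":1,"tx":0,"ty":0,"tz":0,"rx":0,"ry":0,"rz":0},{"gripper":1,"tx":0,"ty":0,"tz":0,"rx":0,"ry":0,"rz":0},{"gripper":1,"tx":0,"ty":0,"tz":0,"rx":0,"ry":0,"rz":0},{"gripper":1,"tx":0,"ty":0,"tz":0,"rx":0,"ry":0,"rz":0},{"gripper":1,"tx":0,"ty":0,"tz":0,"rx":0,"ry":0,"rz":0},{"gripper":1,"tx":0,"ty":0,"tz":0,"rx":0,"ry":0,"rz":0},{"gripper":1,"tx":0,"ty":0,"tz":0,"rx":0,"ry":0,"rz":0},{"gripper":1,"tx":0,"ty":0,"tz":0,"rx":0,"ry":0,"rz":0}]'; python3 -m handwheel '[{"gripper":1,"tx":0,"ty":0,"tz":0,"rx":0,"ry":0,"rz":0},{"gripper":1,"tx":0,"ty":0,"tz":0,"rx":0,"ry":0,"rz":0},{"gripper":1,"tx":0,"ty":0,"tz":0,"rx":0,"ry":0,"rz":0},{"gripper":1,"tx":0,"ty":0,"tz":0,"rx":0,"ry":0,"rz":0},{"gripper":1,"tx":0,"ty":0,"tz":0,"rx":0,"ry":0,"rz":0},{"gripper":1,"tx":0,"ty":0,"tz":0,"rx":0,"ry":0,"rz":0},{"gripper":1,"tx":0,"ty":0,"tz":0,"rx":0,"ry":0,"rz":0},{"gripper":1,"tx":0,"ty":0,"tz":0,"rx":0,"ry":0,"rz":0}]'; python3 -m handwheel '[{"gripper":1,"tx":0,"ty":0,"tz":0,"rx":0,"ry":0,"rz":0},{"gripper":1,"tx":0,"ty":0,"tz":0,"rx":0,"ry":0,"rz":0},{"gripper":1,"tx":0,"ty":0,"tz":0,"rx":0,"ry":0,"rz":0}]'; python3 d.py
python3 - <<'E'
from h import *
p=viewer.get_image("scene"); cv2.imwrite("pics/end.png",p["image"][:,:,::-1])
E
```

```text
t: 15.55
ee_pos: [521.3, -269.2, 46.6]
orientation: [-3.099, -0.516, 0.0]
ft_force: [-0.6, 0.2, 0.3]
width: 0.4
t: 16.55
ee_pos: [521.3, -269.2, 46.7]
orientation: [-3.099, -0.516, 0.0]
ft_force: [-0.2, 0.6, 1.0]
width: 0.6
t: 16.92
ee_pos: [521.3, -269.2, 46.7]
orientation: [-3.099, -0.516, 0.0]
ft_force: [0.3, 0.3, 0.5]
width: 0.6
t 16.925 pos [ 521.3 -269.2   46.7] w 0.6 tilt z [-0.  0. -1.] q [-0.5   0.63  1.81  0.    0.7   0.74] F [0.3 0.3 0.5]
stamp tool-frame d mm [ 113.4 -342.9  -79.3]
felt tool-frame d mm [ 217.  -309.1  -11.3]
field tool-frame d mm [-0.9 -0.7  0.7]
```

View pics/end.png

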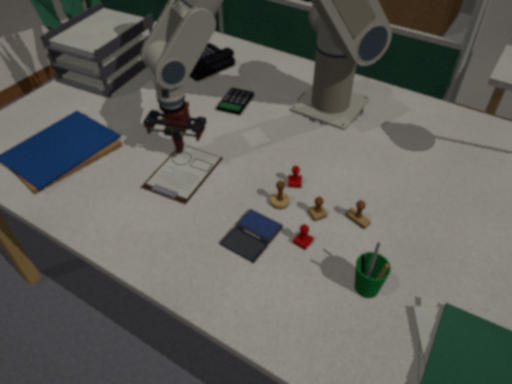

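The final view shows the closed fingers over the round field at (180,152), with all the stamps, the pad and the pot standing as before. Handing in.

```bash
python3 -c "
from workcell import ctrl
print(ctrl.close_job())"
```

```text
the job is handed in; nothing more can be done
None
```

I pointed straight down, with the gripper closed, at the round-foot stamp's knob, then the felt of the ink pad, then the middle of the round field. The job was handed in at about 17 s with the arm still over the round field.

- **Pointing:** I held still about 2.5 s over each, with the fingertips about 31 mm above it. By the arm's own readings it was within about 1 mm of the positions I had worked out. Between the three I lifted the fingertips to about 215 mm above the desk.
- **Nothing touched:** Force readings stayed within a few newtons and came only from the arm's own motion. In the last scene picture the stamps, pad and pot stand where they were.
- **Disagreements:** The cameras differed by about 3 mm sideways on the stamp and up to 5 mm on the felt, so I used middle values. The first wrist picture was taken before the arm had settled, so I took another at rest, and it agreed with those values. A circle search for the round field found nothing. I placed the field from the clipboard's corners and the printed circle, and the wrist picture confirmed it within about a pixel.
- **Refused call:** My first move call was refused because it left out some values, and nothing moved.

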